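# Pack the distillation kit into its caddy

### The arm

A 6-joint arm with a two-finger parallel gripper is mounted at the origin on the work surface. World frame = base frame: x ahead of the robot, y to its left, z up, the work surface at z = 0. Lengths are in m, angles in degrees, forces in N, time in s.
With the tool pointing down it reaches from about 0.375 to 0.9 m from the base axis. Payload 3.1 kg.
Tool frame: the origin (TCP) lies at the very end of the fingers, on their centre line; the grasp point (between the pads) lies 19 mm behind it; z points along the fingers, x is the direction in which the jaws open and shut, and the axes are right-handed (so a half turn about z gives the same grasp; the last joint's range is limited). The gripper opens to 85 mm and grips with 20 to 120 N. Pads are 22 mm wide; open, the fingers measure 114 mm over their backs; the gripper's body (76 mm by 85 mm) begins 54 mm behind the grasp point. The pads swing forward as they close: fully open they stand 13 mm farther back than shut.
Start: joints at [-77.607, 30.224, 82.088, -0, 67.689, -10.227], TCP at [0.24, -0.577, 0.231] pointing down, gripper open.
Joint ranges: [-176.69, 176.69], [-43.24, 126.21], [12.49, 139.97], [-82, 262], [0, 151.66], [-163.58, 163.58]. Speed limits (degrees/s): [159.86, 159.86, 180, 180, 180, 180].

### API

Orientations are given as [roll, pitch, yaw] about the fixed x, y, z axes, in that order (R = Rz(yaw) Ry(pitch) Rx(roll)).
In Python, from cell import sensors, eyes, ctrl gives the robot as it stands.
- The arm moves only by the tool send_rows, never from a script. Its argument "series" is text: rows parted by semicolons, each of 7 numbers parted by spaces: the closure, from -1 (fully open) to 1 (shut), then the shift along the tool's x, y, z in m, then the turn, a rotation vector about the tool's x, y, z in degrees. A call has 1 to 12 rows; each row shifts and turns the commanded pose from where the row before left it, along the tool's axes as they then stand; what a row does not reach is not made up. A row lasts 1/10 s, in which the tool goes at most 50 mm and 8.59 degrees, less where a joint would pass 70% of its speed; a pose out of reach is approached as far as the arm can. A call is refused whole if a number of a shift passes 0.05 or a number of a turn 8.59, either way. A call with a gripper value outside its range is refused whole. The fingers move at their own pace and stop on an object; "squeeze" is the grip in N (left out, the last holds). Time passes only in rows, so rows that do not move let the fingers close. It gives the time, the measured TCP pose, the force and the opening at its end, in the units of the state.
- sensors.sense(): the state, without advancing time (a new reading comes with each control period).
- eyes.camera(name): name is "side" or "top"; returns (picture, depth): 384x512x3 uint8, red, green, blue; 384x512 float32, m along the optical axis (not along the pixel's ray), 0 where there is no reading.
- eyes.camera_info(name): a dict with "K" (3x3 intrinsics, pixels), "world_to_cam" (4x4, takes a point from world to camera coordinates). Camera axes: x right, y up, looking along -z (the intrinsics and any distortion apply to the point x, -y, -z); pixel columns grow to the right and rows downward; lengths in m; the calibration is good to about 2 mm. A picture is of the moment at which its call begins. camera_info takes no time and is no camera call.
- ctrl.close_job(): hands the job in, once; it reports no verdict.
The state is a dict: "clock": time; "joints": joint angles; "qd": joint speeds; "joint_efforts": joint torques, N m; "ee_pos": TCP position; "eef_rot": TCP orientation; "wrist_force": force on the tool from outside, world axes, zero at the start; "torque": the same for the moment, N m; "width": opening from 0.0 (shut) to 1.0 (fully open).
Only numpy, scipy, OpenCV 4.12 (cv2) and the standard library are available. Lean on these libraries where they do the work, as an engineer would, in place of code of your own. Each camera call takes 0.05 s, during which the arm holds its last target. There are 200 camera calls.

### The job

Clear up after the distillation lesson: pack the spirit burner, the rubber stopper with the hole, the cork ring and the boss head into the wooden caddy, each standing upright and fully down in the place shaped for it (burner in the big round well, stopper in the small round cup, cork ring over the post, boss head in the rectangular bay). Keep the burner upright and set it down without dropping it, and leave the solid stopper and the solid cork disc where they are on the bench.

Things in the scene. Friction and masses are not known exactly. Their poses are not given: they have to be found in the camera images.
- burner: Spirit burner of bare metal: aluminium body 64 mm diameter up to 32 mm high, shoulder narrowing to 34 mm diameter at 42 to 46 mm high, and a dark steel cap (fixed on), 30 mm diameter, from 46 to 86 mm high, by which it is best gripped. 0.14 to 0.28 kg, heavy below. Loose, stands on the bench. Origin: centre of its underside; z up.
- bored_stopper: Black rubber stopper WITH a hole, 19 mm wide, straight down through it and a thin pale grey lip round the hole's mouth: 36 mm high, 36 mm diameter below, 42 mm on top. About 40 g. Loose, stands on the bench. Origin: centre of its underside; z up.
- solid_stopper: Look-alike: black rubber stopper without a hole, same outside (36 mm high, 36 mm diameter below, 42 mm on top). Stays where it is. Loose, stands on the bench. Origin: centre of its underside; z up.
- cork_ring: Cork ring (flask support): 60 mm outside, 32 mm hole right through, 25 mm high, 20 g. Lies flat. Loose, stands on the bench. Origin: centre of its underside; z up.
- cork_disc: Look-alike: solid cork disc without a hole, 60 mm diameter, 25 mm high. Stays where it is. Loose, stands on the bench. Origin: centre of its underside; z up.
- boss_head: Boss head: grey painted metal block 50 mm (along its x) by 28 mm (along its y) by 34 mm high, with a steel thumbscrew sticking out of each x end at half height (74 mm long over the screws; the two ends are alike). 0.13 to 0.25 kg. Lies flat; grip it across the 28 mm. Loose, stands on the bench. Origin: centre of its underside; z up.
- burner_well: Place for the burner: big round grey cup, inside 84 mm diameter, outside 90 mm; its floor is 3 mm and its rim 10 mm above its origin. Fixed in the caddy; origin: centre of its underside, lying 5 mm above the bench (on the caddy's floor); x and y along the caddy's sides, z up.
- stopper_cup: Place for the bored stopper: small round grey cup, inside 58 mm diameter, outside 64 mm; its floor is 3 mm and its rim 10 mm above its origin. Fixed in the caddy; origin: centre of its underside, lying 5 mm above the bench (on the caddy's floor); x and y along the caddy's sides, z up.
- ring_post: Place for the cork ring: flat grey disc 76 mm diameter, 3 mm thick, with an upright steel post of 12 mm diameter in the middle whose top is 37 mm above the origin; the ring goes over the post and lies on the disc. Fixed in the caddy; origin: centre of its underside, lying 5 mm above the bench (on the caddy's floor); x and y along the caddy's sides, z up.
- boss_bay: Place for the boss head: rectangular grey tray, inside 94 mm along its x by 46 mm along its y, walls 3 mm; its floor is 3 mm and its rim 10 mm above its origin. The four places stand 106 mm apart in a square in the caddy, in any order; the caddy is a flat plywood tray 270 mm square with a rim 10 mm high. Fixed in the caddy; origin: centre of its underside, lying 5 mm above the bench (on the caddy's floor); x and y along the caddy's sides, z up.

How it is judged:
By the outcome, as a careful person would: the job done as asked, in the order asked, and still so for the second after the job is handed in, with the robot touching nothing.
It also fails if it takes over 115 s, if anything falls off the work surface, if the arm or the gripper's body presses on something with over 40 N, if the wrist force passes 120 N, or if a joint passes its speed limit or range.

## Working session

There is one attempt and no reset: what is moved stays moved. The work goes in short steps, Python scripts to look and compute and a tool call to move; the robot and the scene stay as the last step left them, time stands still between calls to the robot, and variables do not carry over. Pictures are saved under pics/ and viewed, about 12 in all and at most 16, crops included, and the job is handed in when it is done.

Besides the shell and the picture viewer there is one more tool, called after "Request:" by a JSON object that holds its "fn" and its "kwargs". send_rows: Moves the arm, as the interface text tells. Its arguments: {"type":"object","properties":{"series":{"type":"string"},"squeeze":{"type":"number"}},"required":["series"]}

```bash
mkdir -p pics; ls; python3 - <<'E'
from cell import sensors, eyes, ctrl
import cv2, numpy as np
print(sensors.sense())
for n in ("side","top"):
    p,d=eyes.camera(n); cv2.imwrite(f"pics/{n}0.png",p[:,:,::-1]); np.savez(f"{n}0.npz",p=p,d=d)
    i=eyes.camera_info(n); print(n,{k:np.round(v,4).tolist() if not isinstance(v,str) else v for k,v in i.items()}, (d>0).mean())
E
```

```text
pics
{'clock': 0.0, 'joints': array([-7.76088806e+01,  3.02800470e+01,  8.21571150e+01,  9.54212276e-04,
        6.76895049e+01, -1.02270408e+01]), 'qd': array([-0.00162943,  0.03439916,  0.03529046,  0.05902547,  0.04008652,
        0.04544065]), 'joint_efforts': array([-1.67033568e-04, -4.42352021e+01, -1.78026581e+01, -2.15723244e-04,
        8.46408686e-03, -4.26760963e-06]), 'ee_pos': array([ 0.24024387, -0.5761985 ,  0.23031799]), 'eef_rot': array([-1.79976642e+02,  1.24497887e-01, -6.73821777e+01]), 'wrist_force': array([ 0.53019659, -0.44524601,  0.19703071]), 'torque': array([ 0.03420702,  0.03589377, -0.01859177]), 'width': 0.9980493901370456}
side {'K': [[378.824, 0.0, 255.9259], [0.0, 378.824, 196.2729], [0.0, 0.0, 1.0]], 'world_to_cam': [[-0.8124, -0.5828, 0.017, 0.4503], [0.4318, -0.5819, 0.6891, -0.279], [-0.3917, 0.5672, 0.7245, -0.7979], [0.0, 0.0, 0.0, 1.0]]} 0.9960225423177084
top {'K': [[393.0645, 0.0, 257.8194], [0.0, 393.0645, 196.5723], [0.0, 0.0, 1.0]], 'world_to_cam': [[-0.0271, -0.9994, 0.0226, -0.038], [0.9973, -0.0255, 0.0683, -0.548], [-0.0677, 0.0244, 0.9974, -0.8781], [0.0, 0.0, 0.0, 1.0]]} 0.9961344401041666
```

View pics/top0.png

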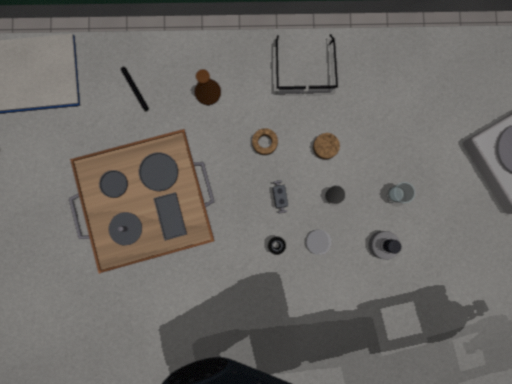

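View pics/side0.png

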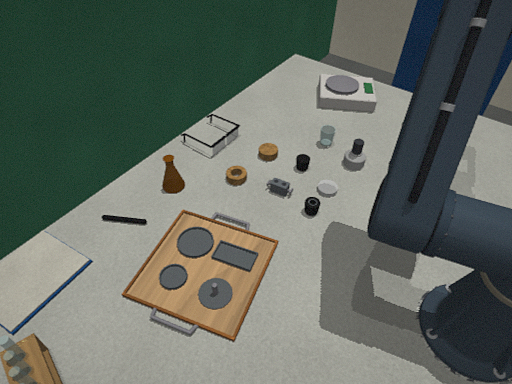

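```bash
cat > h.py <<'E'
import numpy as np, cv2
from cell import eyes, sensors
def grab(n):
    p,d=eyes.camera(n); return p,d
def cloud(n,d):
    i=eyes.camera_info(n); K=np.array(i["K"]); T=np.linalg.inv(np.array(i["world_to_cam"]))
    v,u=np.mgrid[:d.shape[0],:d.shape[1]]
    c=np.stack([(u-K[0,2])/K[0,0]*d,-(v-K[1,2])/K[1,1]*d,-d,np.ones_like(d)],-1)
    w=(c@T.T)[...,:3]; w[d<=0]=np.nan; return w
def px(n,P):
    i=eyes.camera_info(n); K=np.array(i["K"]); c=np.array(i["world_to_cam"])@np.append(P,1)
    return np.array([K[0,2]+K[0,0]*c[0]/-c[2],K[1,2]-K[1,1]*c[1]/-c[2]])
E
python3 - <<'E'
from h import *
top={'well':(158,172),'cup':(114,184),'post':(135,232),'bay':(170,216),'ring':(265,141),'disc':(326,146),'boss':(280,196),'solid':(335,194),'bored':(277,245),'burner':(393,247)}
W={}
for n in("side","top"):
    z=np.load(n+"0.npz"); W[n]=(z['p'],cloud(n,z['d']))
w=W['top'][1]; zb=[np.nanmedian(W['top'][1][100:130,380:450,2])]
C={k:w[v[1],v[0]] for k,v in top.items()}
s=W['side'][1]; m=(abs(s[...,0]-.6)<.15)&(abs(s[...,1]+.2)<.25); zz=s[...,2][m]; print('bench z top,side',zb,np.nanmedian(zz[abs(zz)<.008]), 'noise',np.nanstd(w[100:130,400:430,2]))
for k,c0 in C.items():
  for n in("top","side"):
    p,w=W[n]
    if k in('well','cup','post','bay'):
        hsv=cv2.cvtColor(p,cv2.COLOR_RGB2HSV); m=((hsv[...,1]<70)&(np.hypot(w[...,0]-c0[0],w[...,1]-c0[1])<.065)).astype(np.uint8)
        nl,l,st,ce=cv2.connectedComponentsWithStats(m); j=1+np.argmax(st[1:,4]); q=w[l==j]
        qq=q[q[:,2]<.02]
    else:
        q=w[(np.hypot(w[...,0]-c0[0],w[...,1]-c0[1])<.045)&(w[...,2]>.008)]
        h=np.percentile(q[:,2],95); qq=q[q[:,2]>h-.006]
    (rc,rs,ra)=cv2.minAreaRect(qq[:,:2].astype(np.float32)*1000); (ec,er)=cv2.minEnclosingCircle(qq[:,:2].astype(np.float32)*1000)
    print(k,n,'N',len(qq),'circ',np.round(ec),round(er,1),'rect',np.round(rc),np.round(rs),round(ra,1),'z95/med',np.round(np.percentile(q[:,2],95)*1000,1),np.round(np.median(qq[:,2])*1000,1))
E
```

```text
bench z top,side [np.float64(0.001348729888411837)] -0.0015537226162904982 noise 0.001610810570525998
well top N 1215 circ [611. 175.] 45.1 rect [611. 175.] [88. 88.] 42.3 z95/med 16.3 9.3
well side N 897 circ [614. 176.] 49.4 rect [612. 177.] [87. 95.] 32.2 z95/med 13.6 7.2
cup top N 633 circ [586. 278.] 31.9 rect [586. 277.] [62. 62.] 32.4 z95/med 16.8 9.5
cup side N 570 circ [586. 277.] 34.8 rect [587. 279.] [61. 65.] 49.7 z95/med 14.3 7.3
post top N 859 circ [483. 253.] 38.4 rect [483. 252.] [75. 76.] 27.6 z95/med 13.4 9.0
post side N 787 circ [484. 253.] 39.6 rect [484. 254.] [75. 74.] 73.0 z95/med 23.2 6.8
bay top N 1049 circ [508. 150.] 56.0 rect [509. 150.] [102.  53.] 14.3 z95/med 16.5 9.5
bay side N 855 circ [510. 148.] 57.6 rect [511. 148.] [101.  61.] 13.9 z95/med 14.1 7.4
ring top N 369 circ [675. -71.] 29.9 rect [675. -71.] [57. 58.] 88.4 z95/med 28.8 25.9
ring side N 190 circ [675. -69.] 30.3 rect [675. -68.] [55. 59.] 38.8 z95/med 25.1 23.0
disc top N 515 circ [ 661. -213.] 30.1 rect [ 660. -213.] [58. 58.] 4.3 z95/med 28.7 26.2
disc side N 207 circ [ 659. -211.] 32.7 rect [ 661. -209.] [59. 60.] 74.8 z95/med 25.7 23.3
boss top N 271 circ [ 546. -101.] 26.8 rect [ 546. -102.] [50. 28.] 8.7 z95/med 37.6 35.3
boss side N 135 circ [545. -98.] 26.5 rect [ 546. -100.] [50. 32.] 10.5 z95/med 34.1 32.4
solid top N 262 circ [ 547. -226.] 20.7 rect [ 547. -226.] [40. 39.] 39.5 z95/med 39.7 37.4
solid side N 112 circ [ 547. -223.] 22.3 rect [ 547. -224.] [39. 43.] 31.6 z95/med 36.0 34.1
bored top N 214 circ [436. -90.] 20.5 rect [436. -90.] [40. 40.] 62.3 z95/med 39.8 37.4
bored side N 134 circ [437. -88.] 21.7 rect [438. -88.] [40. 41.] 66.8 z95/med 36.3 34.3
burner top N 156 circ [ 430. -335.] 14.7 rect [ 429. -335.] [27. 28.] 88.2 z95/med 88.1 87.1
burner side N 63 circ [ 430. -332.] 16.1 rect [ 431. -333.] [28. 29.] 78.3 z95/med 84.2 83.6
```

Request:
{"fn": "send_rows", "kwargs": {"series": "-1 0 0 0 0 0 8.4; -1 -0.0236 -0.0305 0 0 0 0; -1 -0.0236 -0.0305 0 0 0 0; -1 -0.0236 -0.0305 0 0 0 0; -1 -0.0236 -0.0305 0 0 0 0; -1 -0.0236 -0.0305 0 0 0 0; -1 -0.0236 -0.0305 0 0 0 0; -1 -0.0236 -0.0305 0 0 0 0; -1 -0.0236 -0.0305 0 0 0 0; -1 0 0 0.03 0 0 0; -1 0 0 0.03 0 0 0; -1 0 0 0 0 0 0", "squeeze": 40}}

```text
clock: 1.3
ee_pos: [0.4286, -0.331, 0.1678]
eef_rot: [179.8, 0.5, -75.7]
wrist_force: [-0.1, 0.5, -0.5]
width: 1.003
```

```bash
cat > go.py <<'E'
# usage: go.py X Y [Z]  -> shift to target in tool axes (mm)
import sys, numpy as np
from scipy.spatial.transform import Rotation as R
from cell import sensors
s=sensors.sense(); t=np.array([float(a) for a in sys.argv[1:4]])
r=R.from_euler('xyz',s['eef_rot'],degrees=True)
print(s['clock'],'pos',np.round(s['ee_pos']*1000,1),'rot',np.round(s['eef_rot'],2),'w',round(s['width'],3),'F',np.round(s['wrist_force'],1),'shift mm',np.round(r.inv().apply(t-s['ee_pos'])*1000,1))
E
python3 go.py .430 -.3335 .050
```

```text
1.3 pos [ 428.6 -331.   167.8] rot [179.76   0.48 -75.73] w 1.003 F [-0.1  0.5 -0.5] shift mm [  3.7  -1.2 117.8]
```

Request:
{"fn": "send_rows", "kwargs": {"series": "-1 0.003 -0.001 0.03 0 0 0; -1 0 0 0.03 0 0 0; -1 0 0 0.03 0 0 0; -1 0 0 0.02 0 0 0; -1 0 0 0.008 0 0 0; -1 0 0 0 0 0 0"}}

```text
clock: 1.9
ee_pos: [0.4321, -0.3368, 0.0531]
eef_rot: [180.0, 0.1, -75.8]
wrist_force: [-0.5, -0.5, -0.3]
width: 0.997
```

```bash
python3 go.py .430 -.3335 .050; python3 - <<'E'
from h import *
a=[cv2.resize(grab(n)[0][y:y+150,x:x+200,::-1],None,fx=2,fy=2,interpolation=cv2.INTER_CUBIC) for n,x,y in(("top",300,160),("side",290,90))]
cv2.imwrite("pics/b1.png",np.hstack(a))
E
```

```text
1.9 pos [ 432.1 -336.8   53.1] rot [ 1.7997e+02  6.0000e-02 -7.5810e+01] w 0.997 F [-0.5 -0.5 -0.3] shift mm [-3.7  1.2  3.1]
```

View pics/b1.png

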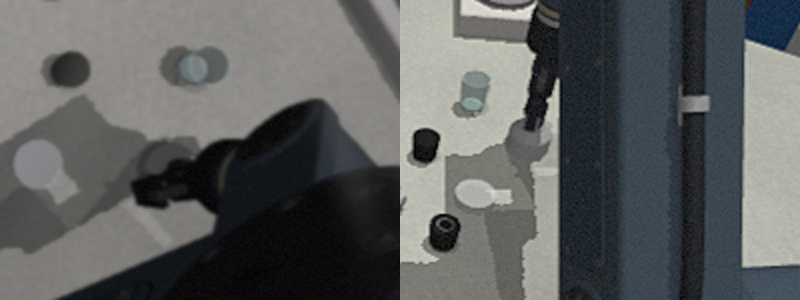

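The picture shows the fingers around the burner's cap (about (150,180) in the left crop, (535,120) in the right), with nothing touching. I'll trim the offset and then close.

Request:
{"fn": "send_rows", "kwargs": {"series": "-1 -0.003 0.001 0.003 0 0 0; 0 0 0 0 0 0 0; 0.5 0 0 0 0 0 0; 1 0 0 0 0 0 0; 1 0 0 0 0 0 0; 1 0 0 0 0 0 0; 1 0 0 0 0 0 0; 1 0 0 0 0 0 0", "squeeze": 40}}

```text
clock: 2.8
ee_pos: [0.4309, -0.3343, 0.0505]
eef_rot: [-180.0, -0.1, -75.8]
wrist_force: [0.5, -1.3, 2.0]
width: 0.342
```

```bash
python3 go.py .430 -.3335 .050
```

```text
2.8 pos [ 430.9 -334.3   50.5] rot [-1.7997e+02 -6.0000e-02 -7.5780e+01] w 0.342 F [ 0.5 -1.3  2. ] shift mm [-1.   0.6  0.5]
```

Request:
{"fn": "send_rows", "kwargs": {"series": "1 0 0 -0.005 0 0 0; 1 0 0 -0.01 0 0 0; 1 0 0 -0.015 0 0 0; 1 0 0 -0.02 0 0 0; 1 0 0 -0.015 0 0 0; 1 0 0 -0.005 0 0 0; 1 0 0 0 0 0 0; 1 0 0 0 0 0 0"}}

```text
clock: 3.6
ee_pos: [0.4302, -0.3334, 0.1199]
eef_rot: [180.0, 0.1, -75.8]
wrist_force: [-0.8, -1.2, -2.2]
width: 0.344
```

```bash
python3 go.py .612 .1755 .120
```

```text
3.6 pos [ 430.2 -333.4  119.9] rot [ 1.7997e+02  6.0000e-02 -7.5780e+01] w 0.344 F [-0.8 -1.2 -2.2] shift mm [-4.487e+02 -3.013e+02  3.000e-01]
```

Request:
{"fn": "send_rows", "kwargs": {"series": "1 -0.0068 -0.0046 0 0 0 0; 1 -0.0136 -0.0091 0 0 0 0; 1 -0.0227 -0.0152 0 0 0 0; 1 -0.0227 -0.0152 0 0 0 0; 1 -0.0227 -0.0152 0 0 0 0; 1 -0.0227 -0.0152 0 0 0 0; 1 -0.0227 -0.0152 0 0 0 0; 1 -0.0227 -0.0152 0 0 0 0; 1 -0.0227 -0.0152 0 0 0 0; 1 -0.0227 -0.0152 0 0 0 0; 1 -0.0227 -0.0152 0 0 0 0; 1 -0.0227 -0.0152 0 0 0 0"}}

```text
clock: 4.8
ee_pos: [0.5298, -0.0507, 0.1197]
eef_rot: [179.9, 0.1, -75.7]
wrist_force: [1.1, 0.1, -0.9]
width: 0.34
```

Request:
{"fn": "send_rows", "kwargs": {"series": "1 -0.0227 -0.0152 0 0 0 0; 1 -0.0227 -0.0152 0 0 0 0; 1 -0.0227 -0.0152 0 0 0 0; 1 -0.0227 -0.0152 0 0 0 0; 1 -0.0227 -0.0152 0 0 0 0; 1 -0.0227 -0.0152 0 0 0 0; 1 -0.0227 -0.0152 0 0 0 0; 1 -0.0227 -0.0152 0 0 0 0; 1 -0.0136 -0.0091 0 0 0 0; 1 -0.0068 -0.0046 0 0 0 0; 1 0 0 0 0 0 0; 1 0 0 0 0 0 0"}}

```text
clock: 6.0
ee_pos: [0.6112, 0.175, 0.12]
eef_rot: [179.9, -0.0, -75.8]
wrist_force: [-0.2, 0.2, -2.1]
width: 0.339
```

```bash
python3 go.py .612 .1755 .058; python3 - <<'E'
from h import *
(pt,d),(ps,e)=grab("top"),grab("side")
a=[cv2.resize(p[y:y+150,x:x+200,::-1],None,fx=2,fy=2,interpolation=cv2.INTER_CUBIC) for p,x,y in((pt,60,110),(ps,110,150))]
cv2.imwrite("pics/b2.png",np.hstack(a))
# held burner body height/centre from depth
for n,dd in(("top",d),("side",e)):
    w=cloud(n,dd); q=w[(np.hypot(w[...,0]-.612,w[...,1]-.1755)<.05)&(w[...,2]>.055)&(w[...,2]<.112)]
    print(n,len(q),np.round(q.min(0)*1000),np.round(q.max(0)*1000))
E
```

```text
6.0 pos [611.2 175.  120. ] rot [ 1.7991e+02 -2.0000e-02 -7.5790e+01] w 0.339 F [-0.2  0.2 -2.1] shift mm [-0.3 -1.  62. ]
top 325 [578. 142.  73.] [625. 201. 112.]
side 503 [579. 144.  68.] [640. 208. 112.]
```

View pics/b2.png

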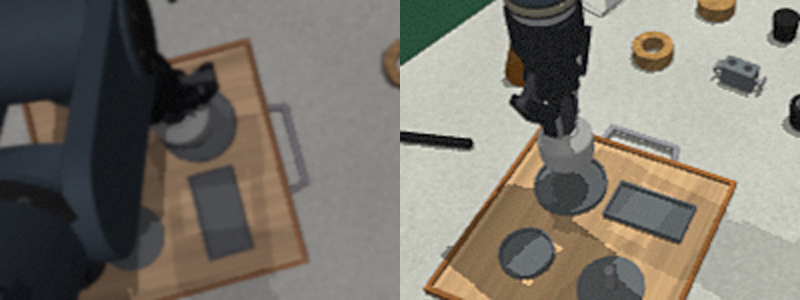

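The burner is held upright over the big well: body at about (570,150) in the right crop, well at (570,190). I'll lower it slowly.

Request:
{"fn": "send_rows", "kwargs": {"series": "1 0 -0.001 0.008 0 0 0; 1 0 0 0.012 0 0 0; 1 0 0 0.014 0 0 0; 1 0 0 0.012 0 0 0; 1 0 0 0.007 0 0 0; 1 0 0 0.004 0 0 0; 1 0 0 0.002 0 0 0; 1 0 0 0.001 0 0 0; 1 0 0 0.001 0 0 0; 1 0 0 0 0 0 0; 1 0 0 0 0 0 0"}}

```text
clock: 7.2
ee_pos: [0.6131, 0.1759, 0.0597]
eef_rot: [-180.0, -0.0, -75.8]
wrist_force: [0.9, 0.9, -1.7]
width: 0.34
```

Request:
{"fn": "send_rows", "kwargs": {"series": "1 0 0 0.0007 0 0 0; 1 0 0 0.0007 0 0 0; 1 0 0 0 0 0 0; 1 0 0 0 0 0 0"}}

```text
clock: 7.6
ee_pos: [0.6132, 0.1759, 0.0585]
eef_rot: [-180.0, -0.0, -75.8]
wrist_force: [-0.2, -0.7, 3.9]
width: 0.34
```

Request:
{"fn": "send_rows", "kwargs": {"series": "0.25 0 0 0 0 0 0; 0 0 0 0 0 0 0; -0.5 0 0 0 0 0 0; -1 0 0 0 0 0 0; -1 0 0 0 0 0 0; -1 0 0 -0.02 0 0 0; -1 0 0 -0.04 0 0 0; -1 0 0 -0.04 0 0 0; -1 0 0 0 0 0 0"}}

```text
clock: 8.5
ee_pos: [0.6172, 0.1765, 0.1641]
eef_rot: [-179.3, -0.1, -75.8]
wrist_force: [0.9, 0.1, 0.4]
width: 0.997
```

```bash
python3 go.py .4365 -.089 .158
```

```text
8.5 pos [617.2 176.5 164.1] rot [-1.7928e+02 -1.0000e-01 -7.5770e+01] w 0.997 F [0.9 0.1 0.4] shift mm [212.9 240.4   3.4]
```

Request:
{"fn": "send_rows", "kwargs": {"series": "-1 0.0237 0.0262 0 0 0 0; -1 0.0237 0.0262 0 0 0 0; -1 0.0237 0.0262 0 0 0 0; -1 0.0237 0.0262 0 0 0 0; -1 0.0237 0.0262 0 0 0 0; -1 0.0237 0.0262 0 0 0 0; -1 0.0237 0.0262 0 0 0 0; -1 0.0237 0.0262 0 0 0 0; -1 0.0237 0.0262 0 0 0 0; -1 0 0 0.04 0 0 0; -1 0 0 0.04 0 0 0; -1 0 0 0 0 0 0", "squeeze": 35}}

```text
clock: 9.7
ee_pos: [0.4331, -0.0877, 0.0736]
eef_rot: [179.5, 0.4, -75.9]
wrist_force: [-0.5, 0.7, 0.1]
width: 1.003
```

Request:
{"fn": "send_rows", "kwargs": {"series": "-1 0 0 0 0 0 0; -1 0 0 0 0 0 0"}}

```text
clock: 9.9
ee_pos: [0.4377, -0.089, 0.0793]
eef_rot: [-179.9, -0.1, -75.7]
wrist_force: [1.1, 0.1, -0.2]
width: 1.002
```

```bash
python3 go.py .4365 -.089 .011; python3 - <<'E'
from h import *
(pt,d),(ps,e)=grab("top"),grab("side")
a=[cv2.resize(p[y:y+150,x:x+200,::-1],None,fx=2,fy=2,interpolation=cv2.INTER_CUBIC) for p,x,y in((pt,60,110),(ps,150,150))]
cv2.imwrite("pics/b3.png",np.hstack(a))
for n,dd in(("top",d),("side",e)):
    w=cloud(n,dd); q=w[(np.hypot(w[...,0]-.612,w[...,1]-.1755)<.05)&(w[...,2]>.075)]
    c,r=cv2.minEnclosingCircle(q[:,:2].astype(np.float32)*1000)
    print(n,len(q),np.round(c),round(r,1),np.round(np.percentile(q[:,2],95)*1000,1))
E
```

```text
9.9 pos [437.7 -89.   79.3] rot [-1.7988e+02 -1.0000e-01 -7.5740e+01] w 1.002 F [ 1.1  0.1 -0.2] shift mm [-0.4  1.3 68.3]
top 185 [612. 174.] 15.0 97.1
side 158 [613. 177.] 15.7 94.2
```

View pics/b3.png

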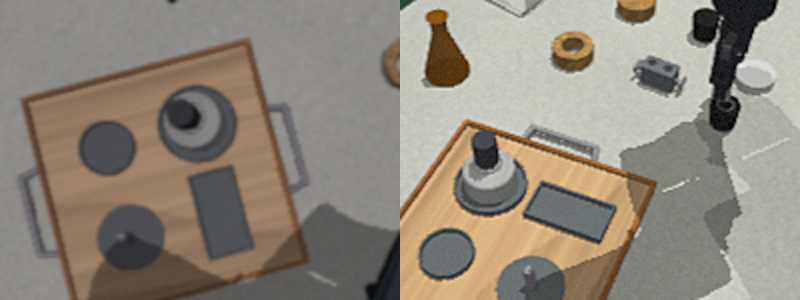

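The burner stands in the well, centred at (612,175) mm with its top at about 94–96 mm (left crop (195,122), right crop (490,180)). The gripper is above the bored stopper at (725,110).

Request:
{"fn": "send_rows", "kwargs": {"series": "-1 0 0.001 0.025 0 0 0; -1 0 0 0.025 0 0 0; -1 0 0 0.012 0 0 0; -1 0 0 0.006 0 0 0; 0 0 0 0 0 0 0; 0.3 0 0 0 0 0 0; 1 0 0 0 0 0 0; 1 0 0 0 0 0 0; 1 0 0 0 0 0 0; 1 0 0 0 0 0 0; 1 0 0 0 0 0 0", "squeeze": 35}}

```text
clock: 11.1
ee_pos: [0.4364, -0.0892, 0.0111]
eef_rot: [-179.9, -0.1, -75.8]
wrist_force: [-0.8, 0.4, 6.8]
width: 0.471
```

Request:
{"fn": "send_rows", "kwargs": {"series": "1 0 0 -0.01 0 0 0; 1 0 0 -0.02 0 0 0; 1 0 0 -0.03 0 0 0; 1 0 0 -0.03 0 0 0; 1 0 0 -0.01 0 0 0; 1 0 0 0 0 0 0; 1 0 0 0 0 0 0; 1 0 0 0 0 0 0"}}

```text
clock: 11.9
ee_pos: [0.435, -0.0887, 0.109]
eef_rot: [179.9, 0.1, -75.8]
wrist_force: [0.2, -0.4, -0.2]
width: 0.469
```

```bash
python3 go.py .586 .2775 .111
```

```text
11.9 pos [435.  -88.7 109. ] rot [ 1.7989e+02  9.0000e-02 -7.5780e+01] w 0.469 F [ 0.2 -0.4 -0.2] shift mm [-317.9 -236.4   -2. ]
```

Request:
{"fn": "send_rows", "kwargs": {"series": "1 -0.0069 -0.0051 -0.005 0 0 0; 1 -0.0138 -0.0103 -0.01 0 0 0; 1 -0.023 -0.0171 0 0 0 0; 1 -0.023 -0.0171 0 0 0 0; 1 -0.023 -0.0171 0 0 0 0; 1 -0.023 -0.0171 0 0 0 0; 1 -0.023 -0.0171 0 0 0 0; 1 -0.023 -0.0171 0 0 0 0; 1 -0.023 -0.0171 0 0 0 0; 1 -0.023 -0.0171 0 0 0 0; 1 -0.023 -0.0171 0 0 0 0; 1 -0.023 -0.0171 0 0 0 0"}}

```text
clock: 13.1
ee_pos: [0.5544, 0.2015, 0.1239]
eef_rot: [179.9, 0.0, -75.8]
wrist_force: [-0.4, -0.3, -1.0]
width: 0.471
```

Request:
{"fn": "send_rows", "kwargs": {"series": "1 -0.023 -0.0171 0 0 0 0; 1 -0.023 -0.0171 0 0 0 0; 1 -0.0138 -0.0103 0 0 0 0; 1 -0.0069 -0.0051 0 0 0 0; 1 0 0 0 0 0 0; 1 0 0 0 0 0 0; 1 0 0 0 0 0 0"}}

```text
clock: 13.8
ee_pos: [0.5859, 0.2756, 0.1246]
eef_rot: [179.9, -0.0, -75.8]
wrist_force: [-0.7, -0.7, -0.4]
width: 0.473
```

```bash
python3 go.py .586 .2775 .019; python3 - <<'E'
from h import *
ps,e=grab("side")
cv2.imwrite("pics/b4.png",cv2.resize(ps[170:340,100:300,::-1],None,fx=3,fy=3,interpolation=cv2.INTER_CUBIC))
E
```

```text
13.8 pos [585.9 275.6 124.6] rot [ 1.799e+02 -1.000e-02 -7.583e+01] w 0.473 F [-0.7 -0.7 -0.4] shift mm [ -1.8  -0.8 105.6]
```

View pics/b4.png

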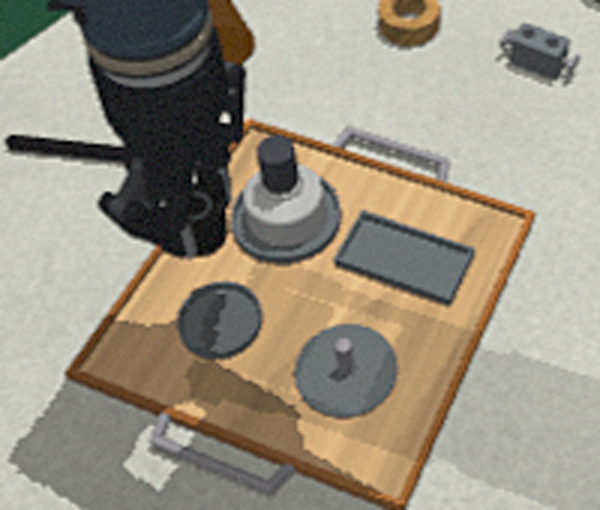

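The bored stopper is held at (200,220), above and short of the cup at (220,320) because of perspective. I'll lower it.

Request:
{"fn": "send_rows", "kwargs": {"series": "1 -0.0015 -0.001 0.012 0 0 0; 1 0 0 0.024 0 0 0; 1 0 0 0.024 0 0 0; 1 0 0 0.02 0 0 0; 1 0 0 0.012 0 0 0; 1 0 0 0.006 0 0 0; 1 0 0 0.003 0 0 0; 1 0 0 0.0015 0 0 0; 1 0 0 0.001 0 0 0; 1 0 0 0 0 0 0; 1 0 0 0 0 0 0"}}

```text
clock: 14.95
ee_pos: [0.5875, 0.2784, 0.0221]
eef_rot: [-179.9, 0.0, -75.8]
wrist_force: [-0.6, 0.5, 0.1]
width: 0.467
```

Request:
{"fn": "send_rows", "kwargs": {"series": "1 0 0 0.001 0 0 0; 1 0 0 0.001 0 0 0; 1 0 0 0 0 0 0; 1 0 0 0 0 0 0"}}

```text
clock: 15.35
ee_pos: [0.5872, 0.2783, 0.0194]
eef_rot: [-180.0, 0.0, -75.8]
wrist_force: [0.1, -0.1, -0.2]
width: 0.47
```

Request:
{"fn": "send_rows", "kwargs": {"series": "1 0 0 0.0008 0 0 0; 1 0 0 0.0005 0 0 0; 1 0 0 0 0 0 0; 1 0 0 0 0 0 0"}}

```text
clock: 15.75
ee_pos: [0.5873, 0.2783, 0.0192]
eef_rot: [-180.0, -0.0, -75.8]
wrist_force: [-2.2, -0.3, 4.9]
width: 0.469
```

Request:
{"fn": "send_rows", "kwargs": {"series": "0 0 0 0 0 0 0; -0.5 0 0 0 0 0 0; -1 0 0 0 0 0 0; -1 0 0 0 0 0 0; -1 0 0 -0.02 0 0 0; -1 0 0 -0.04 0 0 0; -1 0 0 -0.05 0 0 0; -1 0 0 -0.03 0 0 0; -1 0 0 0 0 0 0; -1 0 0 0 0 0 0; -1 0 0 0 0 0 0", "squeeze": 30}}

```text
clock: 16.85
ee_pos: [0.5859, 0.2779, 0.1565]
eef_rot: [179.8, -0.0, -75.8]
wrist_force: [-0.3, 0.2, -1.3]
width: 1.001
```

```bash
python3 go.py .675 -.0695 .003
```

```text
16.85 pos [585.9 277.9 156.5] rot [179.81  -0.   -75.78] w 1.001 F [-0.3  0.2 -1.3] shift mm [358.7  -1.5 153.6]
```

Request:
{"fn": "send_rows", "kwargs": {"series": "-1 0.0299 0 0 0 0 0; -1 0.0299 0 0 0 0 0; -1 0.0299 0 0 0 0 0; -1 0.0299 0 0 0 0 0; -1 0.0299 0 0 0 0 0; -1 0.0299 0 0 0 0 0; -1 0.0299 0 0 0 0 0; -1 0.0299 0 0 0 0 0; -1 0.0299 0 0 0 0 0; -1 0.0299 0 0 0 0 0; -1 0.0299 0 0 0 0 0; -1 0.0299 0 0 0 0 0"}}

```text
clock: 18.05
ee_pos: [0.6742, -0.0704, 0.1554]
eef_rot: [179.8, 0.1, -75.8]
wrist_force: [0.6, 0.3, 0.6]
width: 1.004
```

Request:
{"fn": "send_rows", "kwargs": {"series": "-1 0 0 0.04 0 0 0; -1 0 0 0.04 0 0 0; -1 0 0 0.02 0 0 0; -1 0 0 0 0 0 0; -1 0 0 0 0 0 0; -1 0 0 0 0 0 0"}}

```text
clock: 18.65
ee_pos: [0.6762, -0.0697, 0.0591]
eef_rot: [-179.9, -0.1, -75.8]
wrist_force: [0.2, -0.3, 0.2]
width: 0.997
```

```bash
python3 go.py .675 -.0695 .003; python3 - <<'E'
from h import *
(pt,d),(ps,e)=grab("top"),grab("side")
a=[cv2.resize(p[y:y+170,x:x+190,::-1],None,fx=2,fy=2,interpolation=cv2.INTER_CUBIC) for p,x,y in((pt,100,110),(ps,120,150))]
cv2.imwrite("pics/b5.png",np.hstack(a))
for n,dd in(("top",d),("side",e)):
    w=cloud(n,dd); q=w[(np.hypot(w[...,0]-.586,w[...,1]-.2775)<.035)&(w[...,2]>.035)]
    c,r=cv2.minEnclosingCircle(q[:,:2].astype(np.float32)*1000)
    print(n,len(q),np.round(c),round(r,1),np.round(np.percentile(q[:,2],95)*1000,1))
E
```

```text
18.65 pos [676.2 -69.7  59.1] rot [-1.799e+02 -6.000e-02 -7.577e+01] w 0.997 F [ 0.2 -0.3  0.2] shift mm [-0.5  1.3 56.1]
top 245 [587. 278.] 20.6 47.7
side 225 [588. 280.] 21.4 45.0
```

View pics/b5.png

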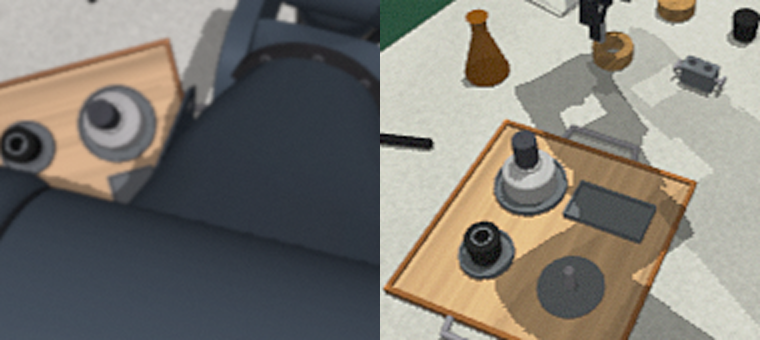

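The bored stopper stands in the cup at (587,279) mm, top 44–47 mm, hole visible at (485,240) in the right crop. The gripper is over the cork ring at (612,50).

Request:
{"fn": "send_rows", "kwargs": {"series": "-1 0 0.001 0.02 0 0 0; -1 0 0 0.02 0 0 0; -1 0 0 0.01 0 0 0; -1 0 0 0.005 0 0 0; -0.3 0 0 0 0 0 0; 0 0 0 0 0 0 0; 1 0 0 0 0 0 0; 1 0 0 0 0 0 0; 1 0 0 0 0 0 0; 1 0 0 0 0 0 0", "squeeze": 30}}

```text
clock: 19.75
ee_pos: [0.6754, -0.07, 0.0044]
eef_rot: [-179.9, -0.1, -75.8]
wrist_force: [0.5, -0.1, 5.5]
width: 0.688
```

Request:
{"fn": "send_rows", "kwargs": {"series": "1 0 0 -0.01 0 0 0; 1 0 0 -0.02 0 0 0; 1 0 0 -0.03 0 0 0; 1 0 0 -0.04 0 0 0; 1 0 0 -0.04 0 0 0; 1 0 0 -0.02 0 0 0; 1 0 0 0 0 0 0; 1 0 0 0 0 0 0; 1 0 0 0 0 0 0"}}

```text
clock: 20.65
ee_pos: [0.6728, -0.0694, 0.1611]
eef_rot: [179.8, 0.1, -75.8]
wrist_force: [-0.3, 0.1, -0.8]
width: 0.687
```

```bash
python3 go.py .4835 .2525 .120
```

```text
20.65 pos [672.8 -69.4 161.1] rot [ 1.7979e+02  1.1000e-01 -7.5780e+01] w 0.687 F [-0.3  0.1 -0.8] shift mm [-358.5  104.3   42.2]
```

Request:
{"fn": "send_rows", "kwargs": {"series": "1 -0.0084 0.0025 0 0 0 0; 1 -0.0168 0.005 0 0 0 0; 1 -0.028 0.0082 0 0 0 0; 1 -0.028 0.0082 0 0 0 0; 1 -0.028 0.0082 0 0 0 0; 1 -0.028 0.0082 0 0 0 0; 1 -0.028 0.0082 0 0 0 0; 1 -0.028 0.0082 0 0 0 0; 1 -0.028 0.0082 0 0 0 0; 1 -0.028 0.0082 0 0 0 0; 1 -0.028 0.0082 0 0 0 0; 1 -0.028 0.0082 0 0 0 0"}}

```text
clock: 21.85
ee_pos: [0.51, 0.2058, 0.1625]
eef_rot: [179.9, 0.0, -75.7]
wrist_force: [-0.5, 1.0, 0.1]
width: 0.691
```

Request:
{"fn": "send_rows", "kwargs": {"series": "1 -0.028 0.0082 0 0 0 0; 1 -0.0168 0.005 0 0 0 0; 1 -0.0084 0.0025 0 0 0 0; 1 0 0 0.02 0 0 0; 1 0 0 0.04 0 0 0; 1 0 0 0.02 0 0 0; 1 0 0 0 0 0 0; 1 0 0 0 0 0 0; 1 0 0 0 0 0 0"}}

```text
clock: 22.75
ee_pos: [0.4852, 0.252, 0.0842]
eef_rot: [-179.9, 0.0, -75.8]
wrist_force: [1.1, 0.3, 0.3]
width: 0.685
```

```bash
python3 go.py .4835 .2525 .0115; python3 - <<'E'
from h import *
ps,e=grab("side")
cv2.imwrite("pics/b6.png",cv2.resize(ps[190:340,120:300,::-1],None,fx=3,fy=3,interpolation=cv2.INTER_CUBIC))
E
```

```text
22.75 pos [485.2 252.   84.2] rot [-179.87    0.    -75.78] w 0.685 F [1.1 0.3 0.3] shift mm [-0.9  1.7 72.7]
```

View pics/b6.png

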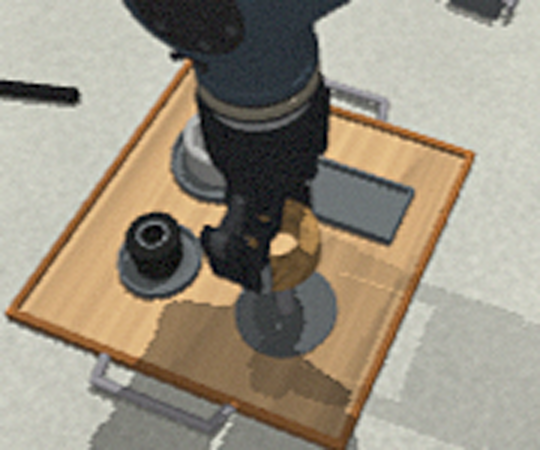

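The ring is held level above the post (ring at (290,250), post at about (283,300)). I'll lower it.

Request:
{"fn": "send_rows", "kwargs": {"series": "1 -0.001 0.0015 0.012 0 0 0; 1 0 0 0.018 0 0 0; 1 0 0 0.016 0 0 0; 1 0 0 0.012 0 0 0; 1 0 0 0.006 0 0 0; 1 0 0 0.003 0 0 0; 1 0 0 0.002 0 0 0; 1 0 0 0.001 0 0 0; 1 0 0 0 0 0 0; 1 0 0 0 0 0 0"}}

```text
clock: 23.8
ee_pos: [0.4829, 0.2525, 0.0135]
eef_rot: [-180.0, 0.0, -75.8]
wrist_force: [-0.1, 0.3, 0.1]
width: 0.687
```

Request:
{"fn": "send_rows", "kwargs": {"series": "1 0 0 0.001 0 0 0; 1 0 0 0.001 0 0 0; 1 0 0 0 0 0 0; 1 0 0 0 0 0 0"}}

```text
clock: 24.2
ee_pos: [0.4829, 0.2525, 0.0123]
eef_rot: [-179.9, -0.0, -75.8]
wrist_force: [-1.5, 0.1, 9.0]
width: 0.688
```

Request:
{"fn": "send_rows", "kwargs": {"series": "-0.4 0 0 0 0 0 0; -0.6 0 0 0 0 0 0; -1 0 0 0 0 0 0; -1 0 0 0 0 0 0; -1 0 0 -0.02 0 0 0; -1 0 0 -0.04 0 0 0; -1 0 0 -0.05 0 0 0; -1 0 0 -0.03 0 0 0; -1 0 0 0 0 0 0; -1 0 0 0 0 0 0", "squeeze": 45}}

```text
clock: 25.2
ee_pos: [0.4826, 0.2524, 0.1515]
eef_rot: [-179.9, 0.0, -75.8]
wrist_force: [0.1, 0.6, 0.1]
width: 1.005
```

Request:
{"fn": "send_rows", "kwargs": {"series": "-1 0.0298 0.0021 0 0 0 0; -1 0.0298 0.0021 0 0 0 0; -1 0.0298 0.0021 0 0 0 0; -1 0.0298 0.0021 0 0 0 0; -1 0.0298 0.0021 0 0 0 0; -1 0.0298 0.0021 0 0 0 0; -1 0.0298 0.0021 0 0 0 0; -1 0.0298 0.0021 0 0 0 0; -1 0.0298 0.0021 0 0 0 0; -1 0.0298 0.0021 0 0 0 0; -1 0.0298 0.0021 0 0 0 0; -1 0.0298 0.0021 0 0 0 0"}}

```text
clock: 26.4
ee_pos: [0.5446, -0.1011, 0.1486]
eef_rot: [179.8, 0.2, -75.8]
wrist_force: [-0.0, 0.0, -0.5]
width: 1.0
```

Request:
{"fn": "send_rows", "kwargs": {"series": "-1 0 0 0.04 0 0 4.6; -1 0 0 0.04 0 0 0; -1 0 0 0.01 0 0 0; -1 0 0 0 0 0 0; -1 0 0 0 0 0 0; -1 0 0 0 0 0 0"}}

```text
clock: 27.0
ee_pos: [0.5471, -0.1005, 0.0625]
eef_rot: [-179.9, -0.1, -80.3]
wrist_force: [-0.8, -0.2, 0.3]
width: 1.001
```

```bash
python3 go.py .546 -.1005 .012; python3 - <<'E'
from h import *
(pt,d),(ps,e)=grab("top"),grab("side")
a=[cv2.resize(p[y:y+190,x:x+190,::-1],None,fx=2,fy=2,interpolation=cv2.INTER_CUBIC) for p,x,y in((pt,70,110),(ps,140,160))]
cv2.imwrite("pics/b7.png",np.hstack(a))
for n,dd in(("top",d),("side",e)):
    w=cloud(n,dd); q=w[(np.hypot(w[...,0]-.4835,w[...,1]-.2525)<.045)&(w[...,2]>.023)]
    c,r=cv2.minEnclosingCircle(q[:,:2].astype(np.float32)*1000)
    print(n,len(q),np.round(c),round(r,1),np.round(np.percentile(q[:,2],[50,95])*1000,1))
E
```

```text
27.0 pos [ 547.1 -100.5   62.5] rot [-1.7986e+02 -8.0000e-02 -8.0340e+01] w 1.001 F [-0.8 -0.2  0.3] shift mm [-0.3  1.2 50.5]
top 486 [483. 252.] 29.9 [33.8 38.5]
side 493 [484. 255.] 30.3 [31.3 36.1]
```

View pics/b7.png

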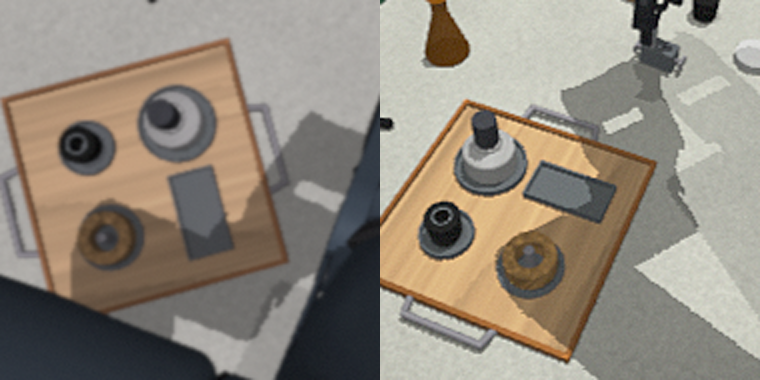

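The ring lies flat over the post at (483,253) mm, top about 33 mm (right crop (530,260)). The gripper is over the boss head at (655,55). I'll descend and grip.

Request:
{"fn": "send_rows", "kwargs": {"series": "-1 0 0.001 0.02 0 0 0; -1 0 0 0.018 0 0 0; -1 0 0 0.008 0 0 0; -1 0 0 0.004 0 0 0; 0 0 0 0 0 0 0; 0.4 0 0 0 0 0 0; 1 0 0 0 0 0 0; 1 0 0 0 0 0 0; 1 0 0 0 0 0 0; 1 0 0 0 0 0 0; 1 0 0 0 0 0 0", "squeeze": 45}}

```text
clock: 28.2
ee_pos: [0.5458, -0.101, 0.0119]
eef_rot: [-179.9, -0.1, -80.4]
wrist_force: [-0.2, -0.7, 6.5]
width: 0.309
```

Request:
{"fn": "send_rows", "kwargs": {"series": "1 0 0 -0.01 0 0 0; 1 0 0 -0.02 0 0 0; 1 0 0 -0.03 0 0 0; 1 0 0 -0.03 0 0 0; 1 0 0 -0.02 0 0 -4.6; 1 0 0 0 0 0 0; 1 0 0 0 0 0 0; 1 0 0 0 0 0 0"}}

```text
clock: 29.0
ee_pos: [0.5437, -0.1, 0.1197]
eef_rot: [179.8, 0.1, -75.8]
wrist_force: [-0.0, 0.5, -2.8]
width: 0.317
```

```bash
python3 go.py .510 .149 .120
```

```text
29.0 pos [ 543.7 -100.   119.7] rot [ 1.7984e+02  1.2000e-01 -7.5840e+01] w 0.317 F [-0.   0.5 -2.8] shift mm [-2.497e+02 -2.820e+01  2.000e-01]
```

Request:
{"fn": "send_rows", "kwargs": {"series": "1 -0.0077 -0.0008 0 0 0 0; 1 -0.0154 -0.0016 0 0 0 0; 1 -0.0256 -0.0027 0 0 0 0; 1 -0.0256 -0.0027 0 0 0 0; 1 -0.0256 -0.0027 0 0 0 0; 1 -0.0256 -0.0027 0 0 0 0; 1 -0.0256 -0.0027 0 0 0 0; 1 -0.0256 -0.0027 0 0 0 0; 1 -0.0256 -0.0027 0 0 0 0; 1 -0.0256 -0.0027 0 0 0 0; 1 -0.0154 -0.0016 0 0 0 0; 1 -0.0077 -0.0008 0 0 0 0"}}

```text
clock: 30.2
ee_pos: [0.5078, 0.1511, 0.1207]
eef_rot: [179.9, 0.0, -75.6]
wrist_force: [0.1, 0.2, -2.9]
width: 0.318
```

Request:
{"fn": "send_rows", "kwargs": {"series": "1 0 0 0.02 0 0 0; 1 0 0 0.03 0 0 0; 1 0 0 0.01 0 0 0; 1 0 0 0 0 0 0; 1 0 0 0 0 0 0; 1 0 0 0 0 0 0"}}

```text
clock: 30.8
ee_pos: [0.5099, 0.1491, 0.0621]
eef_rot: [-179.9, -0.0, -75.8]
wrist_force: [0.7, -0.0, -1.9]
width: 0.315
```

```bash
python3 go.py .510 .149 .020; python3 - <<'E'
from h import *
ps,e=grab("side")
cv2.imwrite("pics/b8.png",cv2.resize(ps[170:320,150:330,::-1],None,fx=3,fy=3,interpolation=cv2.INTER_CUBIC))
E
```

```text
30.8 pos [509.9 149.1  62.1] rot [-1.7988e+02 -2.0000e-02 -7.5800e+01] w 0.315 F [ 0.7 -0.  -1.9] shift mm [ 0.1  0.1 42.1]
```

View pics/b8.png

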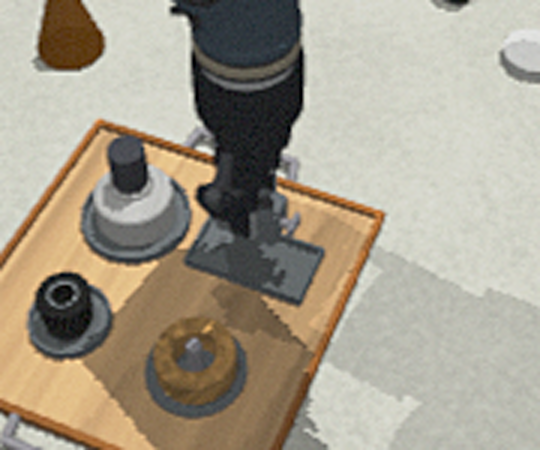

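The boss head is held level above the bay (boss about (265,215), bay (255,260)). I'll lower it.

Request:
{"fn": "send_rows", "kwargs": {"series": "1 0 0 0.008 0 0 0; 1 0 0 0.012 0 0 0; 1 0 0 0.01 0 0 0; 1 0 0 0.005 0 0 0; 1 0 0 0.003 0 0 0; 1 0 0 0.0015 0 0 0; 1 0 0 0.001 0 0 0; 1 0 0 0 0 0 0; 1 0 0 0 0 0 0"}}

```text
clock: 31.75
ee_pos: [0.5092, 0.1493, 0.0209]
eef_rot: [-180.0, -0.0, -75.8]
wrist_force: [-0.5, -0.4, -1.9]
width: 0.319
```

Request:
{"fn": "send_rows", "kwargs": {"series": "1 0 0 0.001 0 0 0; 1 0 0 0.0005 0 0 0; 1 0 0 0 0 0 0; 1 0 0 0 0 0 0"}}

```text
clock: 32.15
ee_pos: [0.5093, 0.1493, 0.0199]
eef_rot: [-179.9, -0.0, -75.8]
wrist_force: [-0.4, -0.2, 6.0]
width: 0.316
```

Contact, so I'll release and retreat clear of the caddy.

Request:
{"fn": "send_rows", "kwargs": {"series": "0.2 0 0 0 0 0 0; 0 0 0 0 0 0 0; -0.5 0 0 0 0 0 0; -1 0 0 0 0 0 0; -1 0 0 -0.02 0 0 0; -1 0 0 -0.04 0 0 0; -1 0 0 -0.05 0 0 0; -1 0 0 -0.04 0 0 0; -1 0.03 0 0 0 0 0; -1 0.04 0 0 0 0 0; -1 0.04 0 0 0 0 0; -1 0.04 0 0 0 0 0"}}

```text
clock: 33.35
ee_pos: [0.5459, 0.0026, 0.1693]
eef_rot: [-180.0, -0.0, -75.7]
wrist_force: [1.1, -0.7, 0.5]
width: 0.997
```

Request:
{"fn": "send_rows", "kwargs": {"series": "-1 0.04 0 0 0 0 0; -1 0.04 0 0 0 0 0; -1 0.04 0 0 0 0 0; -1 0.04 0 0 0 0 0; -1 0 0 0 0 0 0; -1 0 0 0 0 0 0; -1 0 0 0 0 0 0"}}

```text
clock: 34.05
ee_pos: [0.5842, -0.1501, 0.1686]
eef_rot: [179.9, 0.1, -75.8]
wrist_force: [0.3, 0.5, 1.0]
width: 0.999
```

```bash
python3 - <<'E'
from h import *
s=sensors.sense(); print(s['clock'],s['ee_pos'])
(pt,d),(ps,e)=grab("top"),grab("side")
a=[cv2.resize(p[y:y+200,x:x+190,::-1],None,fx=2,fy=2,interpolation=cv2.INTER_CUBIC) for p,x,y in((pt,70,100),(ps,130,160))]
cv2.imwrite("pics/b9.png",np.hstack(a))
for n,dd in(("top",d),("side",e)):
  w=cloud(n,dd)
  for k,(x,y,r0,h) in dict(burner=(.612,.1755,.045,.075),stopper=(.586,.2775,.03,.038),ring=(.4835,.2525,.04,.023),boss=(.510,.149,.045,.034),solid=(.547,-.225,.04,.03),disc=(.66,-.212,.045,.015)).items():
    q=w[(np.hypot(w[...,0]-x,w[...,1]-y)<r0)&(w[...,2]>h)]
    if len(q)<10: print(k,n,'hidden');continue
    R=cv2.minAreaRect(q[:,:2].astype(np.float32)*1000)
    print(k,n,np.round(R[0]),np.round(R[1]),round(R[2],1),'z',np.round(np.percentile(q[:,2],[50,95])*1000,1))
E
```

```text
34.05 [ 0.58423855 -0.1501137   0.16863599]
burner top [612. 174.] [28. 29.] 44.8 z [94.3 97.2]
stopper top [587. 278.] [40. 38.] 87.8 z [44.7 47. ]
ring top [483. 253.] [60. 56.] 87.9 z [33.7 38.1]
boss top [505. 148.] [60. 29.] 14.7 z [42.7 45.5]
solid top [ 559. -215.] [49. 61.] 1.4 z [510.5 526.9]
disc top hidden
burner side [612. 177.] [29. 29.] 8.5 z [91.6 93.8]
stopper side [588. 280.] [40. 40.] 19.0 z [42.6 44.8]
ring side [483. 255.] [58. 58.] 24.9 z [31.4 36.9]
boss side [511. 152.] [50. 31.] 9.4 z [40.5 42.7]
solid side [ 545. -220.] [40. 54.] 39.8 z [34.1 36.6]
disc side [ 662. -209.] [58. 61.] 67.1 z [23.1 25.5]
```

View pics/b9.png

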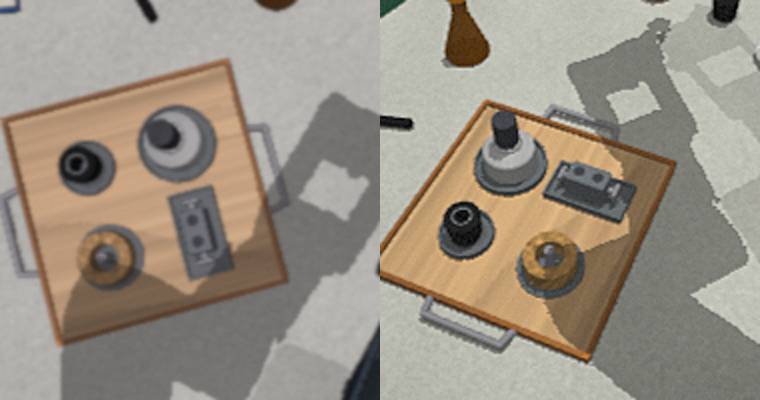

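All four pieces are seated upright in their places, and both look-alikes are where they were. I'll hand it in.

```bash
python3 -c "
from cell import ctrl; print(ctrl.close_job())"
```

```text
the job is handed in; nothing more can be done
None
```

I packed the burner, bored stopper, cork ring and boss head into their places in the caddy, in that order. Each was lowered until the wrist sensor felt contact (4–9 N) before I let go. The job was handed in at about 34 s, with the gripper open and clear of the caddy.

Final checks from both cameras, heights averaged over the two views:

| Piece | Measured top | Expected top |
|---|---|---|
| Burner | about 93–95 mm | 94 mm |
| Bored stopper | about 44–46 mm | 44 mm |
| Cork ring | about 33 mm | 33 mm |
| Boss head | about 42–44 mm | 42 mm |

- **Position:** the burner, stopper and ring sit within about 2–3 mm of the centres of their places. The boss head is lined up with its bay.
- **Disagreements:** the top camera reads about 2–3 mm higher than the side camera throughout, within its calibration error. The two views put the boss head's centre about 7 mm apart, probably because the top view took in a thumbscrew.
- **Look-alikes:** neither was touched. The arm hid them from the top camera at the end. The side camera showed the cork disc where it began. It put the solid stopper within about 4 mm of its start, in a patch that seemed to take in something else as well.

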